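# Unlatch the wide label roll and hold it level above its stand

### The job

The saddles of the label unwinder need wiping, so take the weight of the wide label roll for me. On the stand that carries the wide roll, turn the black keeper knob anticlockwise (seen from above) until it clicks over and its tongue is off the spindle, then take the roll by its middle, lift it straight up about 12 cm with the spindle level, and hold it there, still and level right above its stand; you finish while holding it. Leave the other stand with the narrow roll, and the spare roll, stapler and mouse, as they are.

Things in the scene. Friction and masses are not known exactly. Their poses are not given: they have to be found in the camera images.
- stand: Fixed grey steel unwinder carrying the wide roll. Origin on the desk midway between its 2 bearings; spindle along its y, 75 mm up. Base 120 x 245 x 6 mm, y -105 to 140. Bearing housings 44 mm wide (x), 84 high, at y 68 to 134 and -96 to -68; spindle ends rest in their open-topped slots (15 mm wide, 15 deep) to y = +-86. Keeper on the +y housing. Middle free. On left or right half of desk, yaw +-0.4.
- wide_roll_mid (a point): Centre of the wide label roll, loose: white paper, 56 mm diameter, 100 mm wide, on a steel spindle 12 mm in diameter, 168 mm long, with grey collars 25 mm in diameter; all one rigid piece of 0.3 to 0.55 kg, balanced about this point. Spindle along this point's y axis (the stand's y at the start), 75 mm above the desk while seated; it can roll round in its saddles.
- keeper (a joint): Keeper knob of the wide roll's stand, rad, growing anticlockwise from above. 0 = locked: its steel tongue lies 4 mm over the spindle end and stops it lifting; 1.4 = open, tongue clear. Stops at 0 and 1.4; an over-centre spring holds it at either: turning needs up to 0.12 N m, hump at 0.7, past which it clicks over by itself and stays. Starts at 0.
- keeper_grip (a point): Grip point of that knob on its upright axis, 118 mm above the desk, 112 mm from the stand's origin along +y. Black bar grip 14 mm thick along this point's x, 42 mm long along its y (axes turn with the knob; the stand's at 0), from 98 to 128 mm up. Below: boss 24 mm in diameter and, 85 to 90 mm up, the tongue, reaching 42 mm out along this point's -y.
- stand2: The other unwinder, the same in build and axes as the first, which carries the narrow roll. Fixed; to be left alone.
- narrow_roll_mid (a point): Centre of the narrow label roll on its spindle in the other stand: 72 mm in diameter, 45 mm wide, loose, spindle as for the wide roll. To be left alone.
- keeper2 (a joint): Keeper knob of the other stand, same build and values; locked (0). To be left alone.
- spare_roll_mid (a point): Centre of a spare label roll lying flat on the desk, 96 mm in diameter, 50 mm high, loose bystander beyond the stands.
- stapler_mid (a point): Centre of a black stapler, 135 x 40 mm, 52 mm high, loose bystander beyond the stands.
- mouse_mid (a point): Centre of a black computer mouse, 58 x 100 mm, 32 mm high, loose bystander beyond the stands.
Things that resemble listed ones, but are neither listed nor needed, are in the scene too. Leave any green or purple look-alike of the part that bears wide_roll_mid alone.

How it is judged:
By the outcome, as a careful person would: the job done as asked, in the order asked, and still so for the second after the job is handed in, while the arm keeps its last pose, push and grip.
It also fails if it takes over 51 s, if anything falls off the work surface, if the arm or the gripper's body presses on something with over 40 N, if the wrist force passes 120 N, or if a joint passes its speed limit or range.

### The arm

A 6-joint arm with a two-finger parallel gripper is mounted at the origin on the work surface. World frame = base frame: x ahead of the robot, y to its left, z up, the work surface at z = 0. Lengths are in mm, angles in rad, forces in N, time in s.
With the tool pointing down it reaches from about 275 to 750 mm from the base axis. Payload 10.2 kg.
Tool frame: the origin (TCP) lies midway between the tips of the shut fingers; the grasp point (between the pads) lies 19 mm behind it (ctrl.grip_depth is the distance from the TCP to the grasp point, in mm); y points along the fingers, x is the direction in which the jaws open and shut, and the axes are right-handed (so a half turn about y gives the same grasp; the last joint's range is limited). The gripper opens to 85 mm and grips with 20 to 120 N. Pads are 22 mm wide; open, the fingers measure 114 mm over their backs; the gripper's body (76 mm by 85 mm) begins 54 mm behind the grasp point. The pads swing forward as they close: fully open they stand 13 mm farther back than shut.
Start: joints at [0.928, 0.313, 1.498, -0, 1.331, -0.223], TCP at [213.991, 479.415, 231.294] pointing down, gripper open.
Joint ranges: [-2.94, 2.94], [-0.97, 2.17], [0.19, 2.56], [-1.23, 4.37], [0.02, 3.11], [-2.88, 2.88]. Speed limits (rad/s): [2.39, 2.39, 3.01, 3.14, 3.14, 3.14].

### API

Orientations are given as a unit quaternion [w, x, y, z].
In Python, from rig import ctrl gives the robot as it stands. The module is installed in compiled form; this text tells all that it offers.
- The arm moves only by the tool drive_tool, never from a script. Its arguments are lists of equal length, an entry for each row: "gripper": the closure, from 0 (fully open) to 1 (shut); "offset": the shift along the tool's x, y, z in m, a list of three; "turn": the turn about the tool's y in degrees. In form: {"gripper": [gripper, ...], "offset": [[tx, ty, tz], ...], "turn": [turn, ...]}. A call has 1 to 20 rows; each row shifts and turns the commanded pose from where the row before left it, along the tool's axes as they then stand; what a row does not reach is not made up. A row lasts 1/12 s, in which the tool goes at most 41.7 mm and 7.16 degrees, less where a joint would pass 70% of its speed; a pose out of reach is approached as far as the arm can. A call is refused whole if a number of a shift passes 0.0417 or a number of a turn 7.16, either way. A call with a gripper value outside its range is refused whole. The fingers move at their own pace and stop on an object; "force" is the grip in N (left out, the last holds). Time passes only in rows, so rows that do not move let the fingers close. It gives the time, the measured TCP pose, the force and the opening at its end, in the units of the state.
- ctrl.sense(): the state, without advancing time (a new reading comes with each control period).
- ctrl.capture(name): name is "side" or "top"; returns (picture, depth): 420x560x3 uint8, red, green, blue; 420x560 float32, mm along the optical axis (not along the pixel's ray), 0 where there is no reading.
- ctrl.camera_params(name): a dict with "fovy" (degrees; the focal length in pixels is half the picture's height over the tangent of half this angle, whatever the lens; pixels are square), "cx", "cy" (the principal point, pixels), "view" (4x4, takes a point from world to camera coordinates). Camera axes: x right, y down, z forward; pixel columns grow to the right and rows downward; lengths in mm; the calibration is good to about 2 mm. A picture is of the moment at which its call begins. camera_params takes no time and is no camera call.
- ctrl.finish_job(): hands the job in, once; it reports no verdict.
Trained networks look in the newest picture that a camera, given by its name, has taken for a name from the list of things; names that differ only in an ending like _2 or _b are one class to them, and where a whole thing is asked for, a point or a joint stands for the part that bears it (a point fixed in the world has none). Each returns a list of dicts, best first, with "score" (0 to 1); they miss things now and then, are a little off and sometimes report something else, mostly with a low value. They report only what shows in the picture. A call takes as long as a camera call. They do not tell look-alikes from the thing itself.
- ctrl.boxes_of(camera, query): "centre" ([x, y, z] in mm, in the coordinates of the camera as it stood for that picture, good to about 4 mm: the middle of the surface that is visible of it).
- ctrl.regions_of(camera, query): "mask" (420x560 bool, what is visible of it).
- ctrl.pinpoint(camera, query): "centre" ([x, y, z] in mm, in the coordinates of the camera as it stood for that picture, good to about 4 mm: a listed point, or the origin of a listed thing).
The state is a dict: "time_s": time; "joints": joint angles; "dq": joint speeds; "tau": joint torques, N m; "eef_pos": TCP position; "ee_rot": TCP orientation; "force": force on the tool from outside, world axes, zero at the start; "wrist_torque": the same for the moment, N m; "grip_width": opening from 0.0 (shut) to 1.0 (fully open).
Only numpy, scipy, OpenCV 4.12 (cv2) and the standard library are available. Lean on these libraries where they do the work, as an engineer would, in place of code of your own. Each camera call takes 0.05 s, during which the arm holds its last target.

## Working session

There is one attempt and no reset: what is moved stays moved. The work goes in short steps, Python scripts to look and compute and a tool call to move; the robot and the scene stay as the last step left them, time stands still between calls to the robot, and variables do not carry over. Pictures are saved under pics/ and viewed, and the job is handed in when it is done.

Besides the shell and the picture viewer there is one more tool, called after "Call:" as name(argument=value, ...) on one line, values as JSON. drive_tool: Moves the arm, as the interface text tells. Its arguments: {"type":"object","properties":{"gripper":{"type":"array","items":{"type":"number"}},"offset":{"type":"array","items":{"type":"array","items":{"type":"number"}}},"turn":{"type":"array","items":{"type":"number"}},"force":{"type":"number"}},"required":["gripper","offset","turn"]}

```bash
mkdir -p pics; python3 - <<'E'
from rig import ctrl
import cv2, numpy as np
print(ctrl.sense())
for n in ("side","top"):
    p,d=ctrl.capture(n); cv2.imwrite(f"pics/{n}0.png",p[:,:,::-1]); np.savez(f"{n}0.npz",p=p,d=d)
    print(n,ctrl.camera_params(n))
    V=np.array(ctrl.camera_params(n)["view"])
    for q in ("stand","wide_roll_mid","keeper_grip"):
        for r in ctrl.pinpoint(n,q):
            c=np.linalg.inv(V)@np.r_[r["centre"],1]; print(n,q,round(r["score"],2),c[:3].round(1))
print(ctrl.sense()["time_s"], ctrl.grip_depth)
E
```

```text
{'time_s': 0.0, 'joints': array([ 9.27623025e-01,  3.13472776e-01,  1.49846963e+00,  6.35415830e-06,
        1.33095492e+00, -2.23362304e-01]), 'dq': array([-0.00131727,  0.00031819,  0.0011784 , -0.00048385,  0.00031202,
        0.0016103 ]), 'tau': array([-2.41716014e-03, -4.12272227e+01, -2.59735876e+01, -3.80715319e-04,
        4.29184962e-03,  7.31015717e-06]), 'eef_pos': array([213.81709291, 479.2049666 , 230.71115787]), 'ee_rot': array([-0.59305216,  0.59336625,  0.38440732, -0.38527476]), 'force': array([ 0.77467796, -0.49288673,  0.15053086]), 'wrist_torque': array([ 0.02505747,  0.0247474 , -0.00165384]), 'grip_width': 0.999427218628122}
side {'fovy': 49.14227650118753, 'cx': 283.25644884692434, 'cy': 213.29681084201383, 'view': array([[ 9.99252319e-01, -3.54568842e-02,  1.54146932e-02,
        -4.80693739e+02],
       [-1.05018445e-02, -6.32625418e-01, -7.74386720e-01,
         1.30922963e+02],
       [ 3.72090670e-02,  7.73645843e-01, -6.32524779e-01,
         1.22388522e+03],
       [ 0.00000000e+00,  0.00000000e+00,  0.00000000e+00,
         1.00000000e+00]])}
side stan
[... 339 characters left out ...]
, 'cy': 214.5735349268878, 'view': array([[-1.51721901e-02, -9.99536104e-01, -2.64079697e-02,
         1.24079134e+02],
       [-9.94022529e-01,  1.79337485e-02, -1.07692123e-01,
         4.81927902e+02],
       [ 1.08115759e-01,  2.46161914e-02, -9.93833500e-01,
         1.19306705e+03],
       [ 0.00000000e+00,  0.00000000e+00,  0.00000000e+00,
         1.00000000e+00]])}
top stand 0.77 [ 447.6 -172.8    2.3]
top stand 0.61 [ 4.678e+02  1.850e+02 -2.000e-01]
top wide_roll_mid 0.88 [568.3 460.3  30.2]
top wide_roll_mid 0.79 [245.6 283.1  27. ]
top wide_roll_mid 0.74 [363.2 462.7  31.8]
top wide_roll_mid 0.61 [466.9 184.9  79.9]
top keeper_grip 0.49 [505.4 292.3 121. ]
0.4 18.700000000000003
```

View images.

View pics/side0.png

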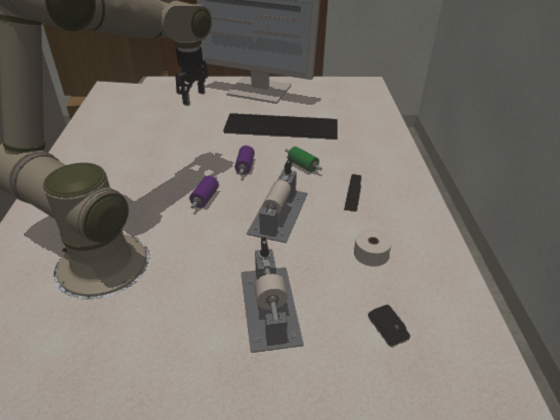

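View pics/top0.png

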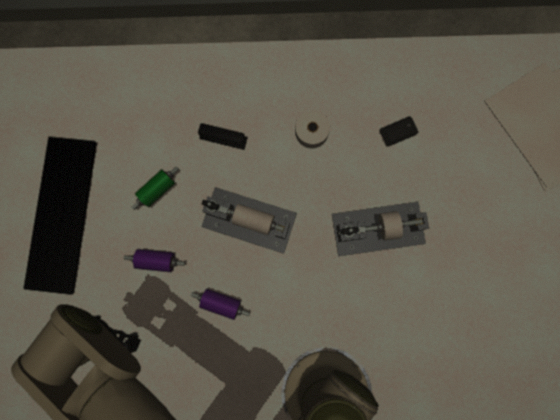

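```bash
cat > h.py <<'E'
import numpy as np
from rig import ctrl
def cloud(n,d):
    P=ctrl.camera_params(n); f=d.shape[0]/2/np.tan(np.radians(P["fovy"]/2))
    v,u=np.mgrid[:d.shape[0],:d.shape[1]]
    c=np.stack([(u-P["cx"])/f*d,(v-P["cy"])/f*d,d,np.ones_like(d)],-1)
    w=c@np.linalg.inv(np.array(P["view"])).T
    w=w[...,:3]; w[d==0]=np.nan; return w
def proj(n,p):
    P=ctrl.camera_params(n); f=210/np.tan(np.radians(P["fovy"]/2)); c=np.array(P["view"])@np.r_[p,1]
    return c[:2]/c[2]*f+[P["cx"],P["cy"]]
E
python3 - <<'E'
from h import *
import cv2
O=np.array([466.,187.])
crops=[]
for n in("side","top"):
    z=np.load(n+"0.npz"); w=cloud(n,z["d"]); p=z["p"]
    m=np.hypot(w[...,0]-O[0],w[...,1]-O[1])<170
    tab=m&(abs(w[...,2])<4); print(n,"table/base z med",np.nanmedian(w[...,2][m&(w[...,2]<15)]))
    for r in ctrl.regions_of(n,"wide_roll_mid"):
        q=w[r["mask"]]; c=np.nanmedian(q,0)
        if np.hypot(*(c[:2]-O))<60:
            q=q[~np.isnan(q[:,0])]
            top=q[q[:,2]>np.percentile(q[:,2],60)]
            mu=top.mean(0); e=np.linalg.svd(top-mu)[2][0]; e*=np.sign(e[1])
            s=(q-mu)@e
            print(n,"roll",r["score"],len(q),mu.round(1),"yaw",np.arctan2(-e[0],e[1]),e.round(3),"s",np.percentile(s,[1,50,99]),"z",np.percentile(q[:,2],[2,50,98]))
    for r in ctrl.regions_of(n,"keeper_grip")+ctrl.regions_of(n,"keeper"):
        q=w[r["mask"]]; print(n,"keeper",r["score"],r["mask"].sum(),np.nanmedian(q,0).round(1),np.nanmin(q[:,2]),np.nanmax(q[:,2]))
    # tall points near keeper
    k=m&(w[...,2]>95); q=w[k]; print(n,"high pts",len(q),q.mean(0).round(1),np.nanpercentile(q[:,2],[50,98]))
    # base plate edges by height 3..10
    k=m&(w[...,2]>3.0)&(w[...,2]<10); 
    rc=cv2.minAreaRect(w[k][:,:2].astype(np.float32)); print(n,"plate rect",rc)
    u,v=proj(n,[*O,75]).astype(int); c=p[max(v-70,0):v+70,u-90:u+90]; crops.append(cv2.resize(c[:140,:180],(540,420),interpolation=cv2.INTER_CUBIC))
for i,c in enumerate(crops): cv2.imwrite(f"pics/crop{i}.png",np.clip(c[:,:,::-1].astype(float)*1.6,0,255).astype(np.uint8))
print(ctrl.sense()["time_s"])
E
```

```text
side table/base z med -1.7650109554456321
side roll 0.57 580 [467.5 181.7  98.5] yaw -0.3379512661511653 [ 0.332  0.943 -0.006] s [-69.45109307 -19.26521256  51.64912132] z [ 66.55741079  92.35584989 102.02785052]
side keeper 0.48 157 [501.  277.8  99.9] -3.7176539653997906 130.32641767293626
side keeper 0.81 260 [430.3 -77.3  95.2] -4.050832815990134 128.52073902900895
side keeper 0.57 142 [501.1 277.9 100.9] -2.0556146493015603 130.32641767293626
side high pts 322 [477.3 209.3 103.1] [ 99.32843728 125.62431806]
side plate rect ((442.38909912109375, 190.83334350585938), (296.8707580566406, 177.59664916992188), 72.98007202148438)
top table/base z med 1.8673057406772386
top roll 0.56 961 [467.8 186.9 102.8] yaw -0.33645665904526173 [0.33  0.944 0.001] s [-77.9363054   -2.95265654  68.10064113] z [  7.71655149  97.84931833 106.05537489]
top keeper 0.46 156 [499.6 285.1 124.5] 86.60071110816034 135.0584284527897
top keeper 0.56 214 [499.6 286.9  98. ] 2.949309628974106 135.0584284527897
top keeper 0.56 181 [430.7 -65.4 122.2] 85.20885267640392 133.26340647418283
top keeper 0.16 665 [ 713.6 -221.3   30.6] 9.189507294473742 41.363824922537106
top high pts 707 [473.4 203.9 104.7] [101.75291467 130.7875686 ]
top plate rect ((465.815185546875, 188.48757934570312), (336.79913330078125, 334.4819641113281), 10.439414978027344)
0.7
```

View pics/crop0.png

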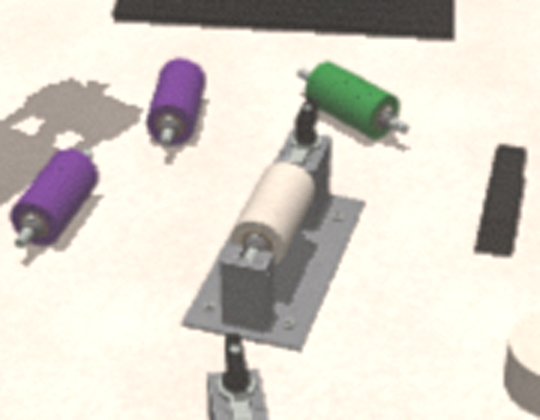

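View pics/crop1.png

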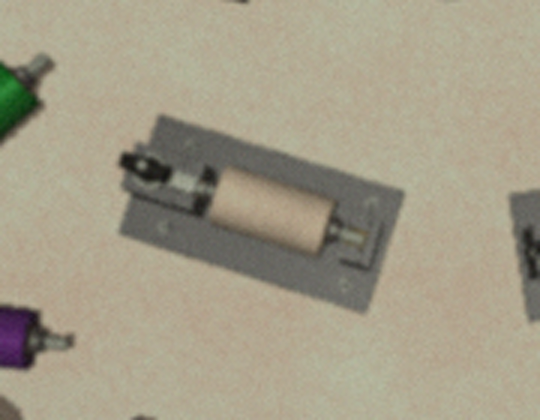

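```bash
python3 - <<'E'
from h import *
from scipy.optimize import least_squares
import cv2
O=np.array([466.8,186.5])
for n in("side","top"):
    z=np.load(n+"0.npz"); w=cloud(n,z["d"]); p=z["p"].astype(int)
    d=w[...,:2]-O
    s=d@[.331,.944]; l=d@[.944,-.331]
    white=(p.min(-1)>90)
    near=(abs(s)<65)&(abs(l)<32)&(w[...,2]>60)
    k=near&(abs(s)<45)
    q=w[k]; print(n,"cols",np.median(p[k],0))
    def f(x):
        e=np.array([-np.sin(x[2]),np.cos(x[2])]); r=np.array([np.cos(x[2]),np.sin(x[2])])
        ll=(q[:,:2]-O)@r-x[0]; return np.hypot(ll,q[:,2]-x[1])-28
    r=least_squares(f,[0,75,-.337],loss="soft_l1",f_scale=2); print(n,"fit lat,z,yaw",r.x.round(3),"rms",np.sqrt(np.mean(r.fun**2)).round(2),len(q))
    ridge=(abs(s)<75)&(abs(l-r.x[0])<12)&(w[...,2]>r.x[1]+15); print(n,"ridge s",np.percentile(s[ridge],[0,2,98,100]).round(1))
    kn=(abs(s-112)<35)&(abs(l)<32)&(w[...,2]>110); q=w[kn]; 
    t=kn&(w[...,2]>122); 
    print(n,"knob",len(q),"s",np.percentile(s[kn],[2,50,98]).round(1),"l",np.percentile(l[kn],[2,50,98]).round(1),"z98",np.percentile(q[:,2],98),"top",t.sum(),s[t].mean(),l[t].mean(), np.percentile(s[t],[2,98]))
    tab=(np.hypot(d[...,0],d[...,1])<200)&(w[...,2]<15)&((abs(l)>75)); print(n,"table z",np.median(w[...,2][tab]))
print(ctrl.sense()["time_s"])
from scipy.spatial.transform import Rotation as R
q=ctrl.sense()["ee_rot"]; print(R.from_quat(q[[1,2,3,0]]).as_matrix().round(3))
E
```

```text
side cols [147. 138. 128.]
side fit lat,z,yaw [ 1.01  71.976 -0.331] rms 1.4 377
side ridge s [-56.1 -53.6  48.8  72.3]
side knob 59 s [ 89.2 102.9 130.4] l [-5.8  2.8  7.7] z98 127.0205522476011 top 32 108.92185502320311 0.4716098762144708 [ 90.94150313 129.27810264]
side table z -2.4780001011662307
top cols [101.  91.  77.]
top fit lat,z,yaw [ 1.267 75.584 -0.325] rms 1.74 719
top ridge s [-58.  -49.8  49.9  73.6]
top knob 96 s [ 92.  110.8 132.5] l [-6.9 -0.5  6.4] z98 133.80890721253675 top 89 111.69924823289146 -0.20315190430713057 [ 91.97260283 132.60545605]
top table z 0.9966804517061973
0.7
[[ 0.408  0.    -0.913]
 [ 0.913  0.     0.408]
 [ 0.    -1.    -0.   ]]
```

The white roll on the grey stand with the knob is the wide one: side pixel (278,195), top pixel (251,218). The two purple rolls are at side (204,191) and (244,160) and the green one is at (303,158). They're look-alikes lying on the desk. The narrow roll is on the other stand at side (271,291). My measurements put the stand origin near (467.6, 186) with yaw -0.33, and the knob near (503.5, 291). I'll move above the knob first.

Call:
drive_tool(gripper=[0, 0, 0, 0, 0, 0, 0, 0, 0, 0, 0, 0, 0], offset=[[-0.0045, 0.002, -0.0284], [-0.0045, 0.002, -0.0284], [-0.0045, 0.002, -0.0284], [-0.0045, 0.002, -0.0284], [-0.0045, 0.002, -0.0284], [-0.0045, 0.002, -0.0284], [-0.0045, 0.002, -0.0284], [-0.0045, 0.002, -0.0284], [-0.0045, 0.002, -0.0284], [-0.0045, 0.002, -0.0284], [-0.0045, 0.002, -0.0284], [-0.0045, 0.002, -0.0284], [0, 0, 0]], turn=[0, 0, 0, 0, 0, 0, 0, 0, 0, 0, 0, 0, 0])

```text
time_s: 1.78
eef_pos: [506.4, 288.3, 206.4]
ee_rot: [-0.594, 0.594, 0.384, -0.384]
force: [0.2, -0.6, 0.1]
grip_width: 0.997
```

Call:
drive_tool(gripper=[0, 0, 0, 0, 0, 0, 0, 0, 0, 0, 0, 0, 0, 0], offset=[[0, 0, 0], [0, 0, 0], [0, 0, 0], [0, 0, 0], [0, 0, 0], [0, 0, 0], [0, 0, 0], [0, 0, 0], [0, 0, 0], [0, 0, 0], [0, 0, 0], [0, 0, 0], [0, 0, 0], [0, 0, 0]], turn=[7.06, 7.06, 7.06, 7.06, 7.06, 7.06, 7.06, 7.06, 7.06, 7.06, 7.06, 7.06, 0, 0])

```text
time_s: 2.95
eef_pos: [502.9, 291.4, 207.3]
ee_rot: [-0.698, 0.698, -0.114, 0.114]
force: [0.3, 0.4, -0.7]
grip_width: 0.999
```

Call:
drive_tool(gripper=[0.3, 0.4, 0.4, 0.4, 0.4, 0.4, 0.4, 0.4, 0.4], offset=[[0, 0.0151, 0], [0, 0.0151, 0], [0, 0.0151, 0], [0, 0.0151, 0], [0, 0.0151, 0], [0, 0.0151, 0], [0, 0.0151, 0], [0, 0, 0], [0, 0, 0]], turn=[0, 0, 0, 0, 0, 0, 0, 0, 0], force=50)

```text
time_s: 3.7
eef_pos: [502.9, 291.2, 101.5]
ee_rot: [-0.698, 0.698, -0.115, 0.114]
force: [-0.5, 0.3, 0.8]
grip_width: 0.6
```

```bash
python3 - <<'E'
from h import *
import cv2
cs=[]
for n in("side","top"):
    p,d=ctrl.capture(n); u,v=proj(n,[503,291,110]).astype(int)
    cs.append(cv2.resize(p[v-45:v+45,u-45:u+45],(400,400),interpolation=cv2.INTER_CUBIC))
cv2.imwrite("pics/pre.png",np.clip(np.hstack(cs)[:,:,::-1].astype(float)*1.6,0,255).astype(np.uint8))
s=ctrl.sense();print(s["eef_pos"],s["force"],s["joints"],s["grip_width"])
E
```

```text
[503.67397719 291.43451188 102.71106113] [-0.74602183 -0.79713545 -0.08124192] [3.23330081e-01 5.60181845e-01 1.48154637e+00 1.27662876e-05
 1.09817846e+00 6.49485051e-01] 0.6023118650358401
```

View pics/pre.png

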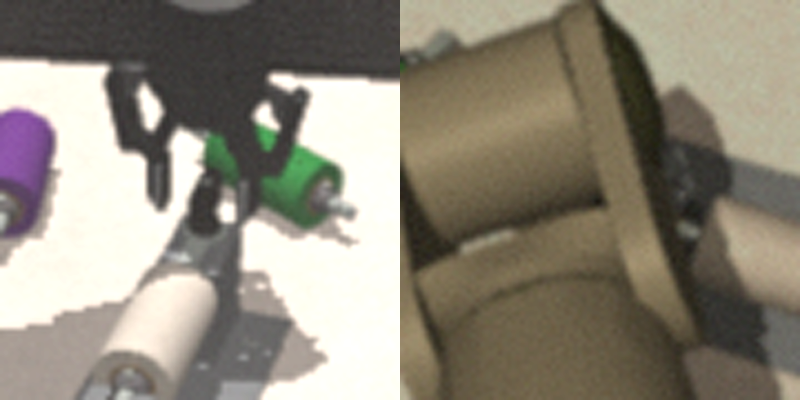

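The fingers straddle the knob: fingertips at crop columns 160 and 245, knob at 205. I'll close on it.

Call:
drive_tool(gripper=[0.7, 1, 1, 1, 1, 1, 1, 1, 1], offset=[[0, 0, 0], [0, 0, 0], [0, 0, 0], [0, 0, 0], [0, 0, 0], [0, 0, 0], [0, 0, 0], [0, 0, 0], [0, 0, 0]], turn=[0, 0, 0, 0, 0, 0, 0, 0, 0], force=50)

```text
time_s: 4.55
eef_pos: [503.4, 291.3, 102.3]
ee_rot: [0.698, -0.698, 0.115, -0.116]
force: [-1.8, 0.1, 5.6]
grip_width: 0.155
```

Call:
drive_tool(gripper=[1, 1, 1, 1, 1, 1, 1], offset=[[0, 0, 0], [0, 0, 0], [0, 0, 0], [0, 0, 0], [0, 0, 0], [0, 0, 0], [0, 0, 0]], turn=[-4, -5, -5, -5, -5, -5, 0])

```text
time_s: 5.13
eef_pos: [504.8, 291.2, 102.3]
ee_rot: [0.704, -0.704, -0.066, 0.063]
force: [5.5, 0.1, 1.2]
grip_width: 0.156
```

```bash
python3 - <<'E'
from rig import ctrl
s=ctrl.sense();print(s["eef_pos"],s["force"],s["wrist_torque"],s["joints"],s["grip_width"])
E
```

```text
[504.84084405 291.19058519 102.29417539] [5.48544801 0.05242392 1.16893293] [-0.10585206 -0.89173774 -0.1174502 ] [ 3.22588123e-01  5.61200256e-01  1.48106680e+00 -7.72686289e-04
  1.09497496e+00  1.40175347e-01] 0.15642587373075878
```

Call:
drive_tool(gripper=[1, 1, 1, 1, 1, 1, 1, 1, 1, 1, 1], offset=[[0, 0, 0], [0, 0, 0], [0, 0, 0], [0, 0, 0], [0, 0, 0], [0, 0, 0], [0, 0, 0], [0, 0, 0], [0, 0, 0], [0, 0, 0], [0, 0, 0]], turn=[-5, -5, -5, -5, -5, -5, -6, -5, -5, -5, 0])

```text
time_s: 6.05
eef_pos: [506.9, 292.6, 102.4]
ee_rot: [-0.607, 0.608, 0.365, -0.357]
force: [19.5, 10.0, -8.6]
grip_width: 0.158
```

```bash
python3 - <<'E'
from rig import ctrl
s=ctrl.sense();print(s["eef_pos"],s["force"],s["wrist_torque"],s["joints"],s["grip_width"])
E
```

```text
[506.94400085 292.62918039 102.36386791] [19.50874774  9.97349076 -8.60918114] [ 1.51832978 -2.74471913  0.04566809] [ 3.22973044e-01  5.62527791e-01  1.47865121e+00  1.33258493e-03
  1.08913575e+00 -7.49960428e-01] 0.1580178476547497
```

Call:
drive_tool(gripper=[0.6, 0.6, 0.6, 0.6, 0.6, 0.6], offset=[[0, 0, 0], [0, 0, 0], [0, 0, 0], [0, 0, 0], [0, 0, 0], [0, 0, 0]], turn=[0, 0, 0, 0, 0, 0])

```text
time_s: 6.55
eef_pos: [503.1, 291.2, 101.6]
ee_rot: [0.609, -0.609, -0.36, 0.36]
force: [-0.3, 0.1, 0.4]
grip_width: 0.396
```

Call:
drive_tool(gripper=[0.6, 0.6, 0.6, 0.6, 0.6, 0], offset=[[0, -0.01, 0], [0, -0.02, 0], [0, -0.025, 0], [0, -0.025, 0], [0, -0.02, 0], [0, 0, 0]], turn=[0, 0, 0, 0, 0, 0])

```text
time_s: 7.05
eef_pos: [504.6, 291.8, 206.8]
ee_rot: [-0.608, 0.609, 0.363, -0.357]
force: [0.2, -0.4, 0.4]
grip_width: 0.526
```

```bash
cat > look.py <<'E'
from h import *
import cv2,sys
cs=[]
for n in("side","top"):
    p,d=ctrl.capture(n); np.savez(f"{n}_{sys.argv[1]}.npz",p=p,d=d); u,v=proj(n,[485,240,100]).astype(int)
    cs.append(cv2.resize(p[v-50:v+50,u-50:u+50],(400,400),interpolation=cv2.INTER_CUBIC))
cv2.imwrite(f"pics/{sys.argv[1]}.png",np.clip(np.hstack(cs)[:,:,::-1].astype(float)*1.6,0,255).astype(np.uint8))
s=ctrl.sense();print(s["time_s"],s["eef_pos"],s["force"],s["joints"],s["grip_width"])
E
python3 look.py open1
```

```text
7.15 [503.29104384 291.25151122 202.45692951] [-0.93964594  0.33961395 -0.53351325] [ 3.23246827e-01  4.58403024e-01  1.36505993e+00 -6.13008494e-06
  1.31660144e+00 -7.45413015e-01] 0.6997973054947603
```

View pics/open1.png

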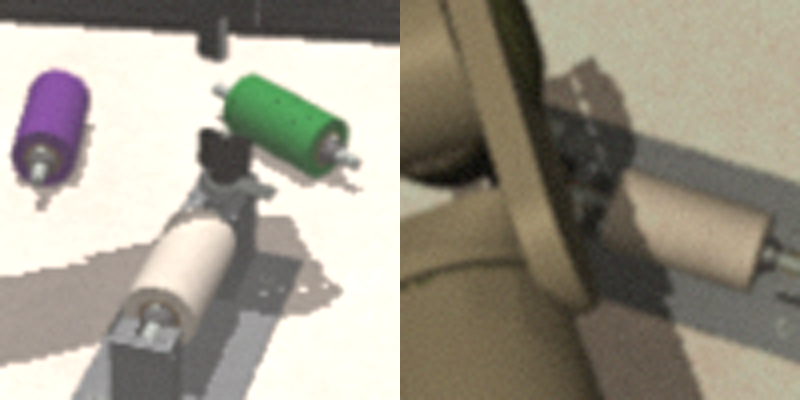

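The knob's tongue now points sideways, at side-crop (260,190), off the spindle end, and the bar lies across. The keeper is open. Next I'll move over the roll.

Call:
drive_tool(gripper=[0, 0, 0, 0, 0, 0, 0, 0], offset=[[-0.0182, 0, -0.0033], [-0.0182, 0, -0.0033], [-0.0182, 0, -0.0033], [-0.0182, 0, -0.0033], [-0.0182, 0, -0.0033], [-0.0182, 0, -0.0033], [0, 0, 0], [0, 0, 0]], turn=[0, 0, 0, 0, 0, 0, 0, 0])

```text
time_s: 7.82
eef_pos: [467.7, 185.6, 201.1]
ee_rot: [0.609, -0.609, -0.359, 0.36]
force: [0.0, 0.5, -0.3]
grip_width: 0.998
```

Call:
drive_tool(gripper=[0, 0, 0, 0, 0, 0, 0, 0, 0, 0, 0, 0, 0, 0, 0], offset=[[0, 0, 0], [0, 0, 0], [0, 0, 0], [0, 0, 0], [0, 0, 0], [0, 0, 0], [0, 0, 0], [0, 0, 0], [0, 0, 0], [0, 0, 0], [0, 0, 0], [0, 0, 0], [0, 0, 0], [0, 0, 0], [0, 0, 0]], turn=[6.68, 6.68, 6.68, 6.68, 6.68, 6.68, 6.68, 6.68, 6.68, 6.68, 6.68, 6.68, 0, 0, 0])

```text
time_s: 9.07
eef_pos: [468.0, 186.3, 201.3]
ee_rot: [-0.698, 0.698, -0.115, 0.115]
force: [0.2, -0.1, 0.1]
grip_width: 1.002
```

```bash
python3 look.py over; python3 - <<'E'
from h import *
from scipy.spatial.transform import Rotation as R
s=ctrl.sense();print(R.from_quat(s["ee_rot"][[1,2,3,0]]).as_matrix().round(3))
V=np.linalg.inv(np.array(ctrl.camera_params("side")["view"]))
for r in ctrl.pinpoint("side","keeper_grip")+ctrl.pinpoint("side","wide_roll_mid"): print(r["score"],(V@np.r_[r["centre"],1])[:3].round(1))
E
```

```text
9.1667 [467.98785821 186.16001358 201.46532494] [ 0.74388179 -0.38280896  0.42692376] [1.45572784e-01 2.91905816e-01 1.60659464e+00 2.09354448e-05
 1.24331627e+00 4.73636797e-01] 1.0024561059801276
[[ 0.947 -0.     0.322]
 [-0.322 -0.     0.947]
 [-0.    -1.    -0.   ]]
0.64 [504.  289.3 115.6]
0.78 [363.3 464.2  20.3]
0.63 [563.8 464.   27.4]
0.62 [241.7 279.2  29.7]
```

View pics/over.png

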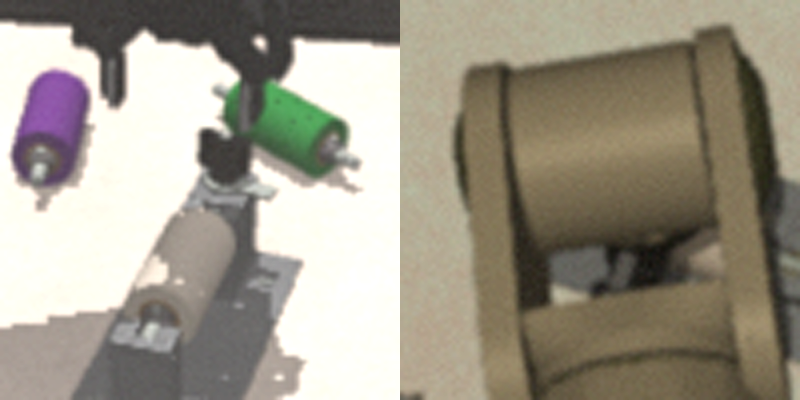

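The fingers stand either side of the roll's line and the keeper stays open. I'll descend on the roll's middle.

Call:
drive_tool(gripper=[0, 0, 0, 0, 0, 0, 0, 0, 0, 0, 0, 0], offset=[[0, 0.02, 0], [0, 0.02, 0], [0, 0.02, 0], [0, 0.02, 0], [0, 0.02, 0], [0, 0.01, 0], [0, 0.01, 0], [0, 0.01, 0], [0, 0.01, 0], [0, 0.01, 0], [0, 0, 0], [0, 0, 0]], turn=[0, 0, 0, 0, 0, 0, 0, 0, 0, 0, 0, 0], force=70)

```text
time_s: 10.27
eef_pos: [467.9, 186.0, 51.4]
ee_rot: [-0.697, 0.698, -0.116, 0.116]
force: [1.2, 0.9, 0.8]
grip_width: 1.001
```

```bash
python3 look.py down
```

```text
10.3667 [468.33132591 186.03536812  52.07581374] [ 0.63420674  0.74268306 -0.44076045] [1.45221796e-01 4.89779354e-01 1.76437924e+00 2.02977699e-05
 8.86522996e-01 4.75564197e-01] 0.9979626907465131
```

View pics/down.png

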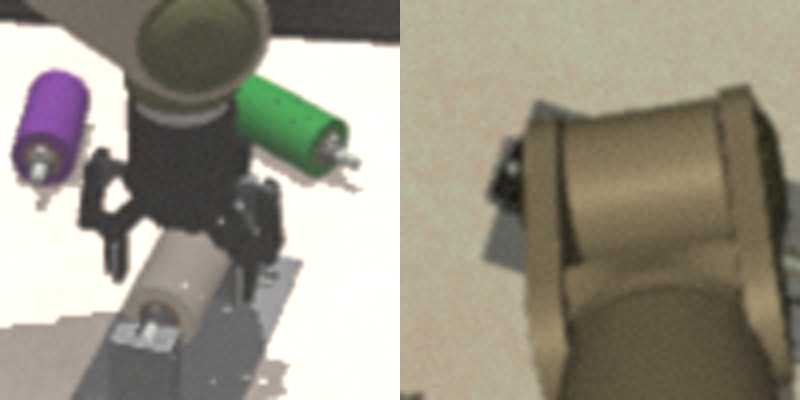

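The fingers are clear on both sides of the roll, at about (118,270) and (250,290) in the side crop. I'll close on it.

Call:
drive_tool(gripper=[0.2, 0.3, 0.5, 1, 1, 1, 1, 1, 1], offset=[[0, 0, 0], [0, 0, 0], [0, 0, 0], [0, 0, 0], [0, 0, 0], [0, 0, 0], [0, 0, 0], [0, 0, 0], [0, 0, 0]], turn=[0, 0, 0, 0, 0, 0, 0, 0, 0], force=70)

```text
time_s: 11.12
eef_pos: [468.8, 185.9, 52.3]
ee_rot: [0.698, -0.697, 0.116, -0.117]
force: [1.1, -0.8, 6.1]
grip_width: 0.638
```

```bash
python3 look.py grip; python3 -c "
from rig import ctrl
print(ctrl.sense()['wrist_torque'])"
```

```text
11.2167 [468.81090939 185.93331825  52.31116925] [ 2.04716188 -1.75071366  5.71869809] [ 1.44999892e-01  4.89556753e-01  1.76393610e+00 -2.90597192e-04
  8.85884230e-01  4.75597201e-01] 0.6381945807603782
[-0.1846067  -0.22472238 -0.00887919]
```

View pics/grip.png

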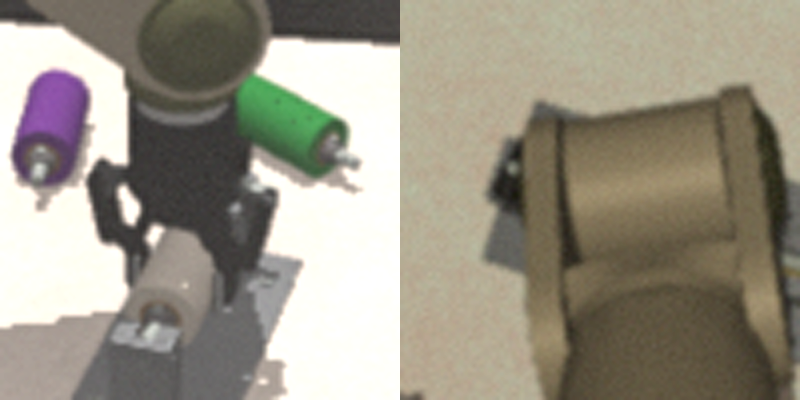

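Call:
drive_tool(gripper=[1, 1, 1, 1, 1, 1, 1], offset=[[0, -0.003, 0], [0, -0.004, 0], [0, -0.005, 0], [0, -0.006, 0], [0, -0.006, 0], [0, -0.006, 0], [0, 0, 0]], turn=[0, 0, 0, 0, 0, 0, 0])

```text
time_s: 11.8
eef_pos: [468.6, 186.1, 83.0]
ee_rot: [0.698, -0.697, 0.116, -0.117]
force: [0.4, 0.0, -2.6]
grip_width: 0.636
```

```bash
python3 look.py lift1; python3 -c "
from rig import ctrl
print(ctrl.sense()['wrist_torque'])"
```

```text
11.9 [468.02894682 185.97188317  81.81492103] [ 0.11350464 -0.35326678 -4.29051438] [1.45181024e-01 4.41533948e-01 1.74359474e+00 2.36637715e-05
 9.56010061e-01 4.75594617e-01] 0.6382204940882255
[-0.0107819   0.07885938 -0.02242762]
```

View pics/lift1.png

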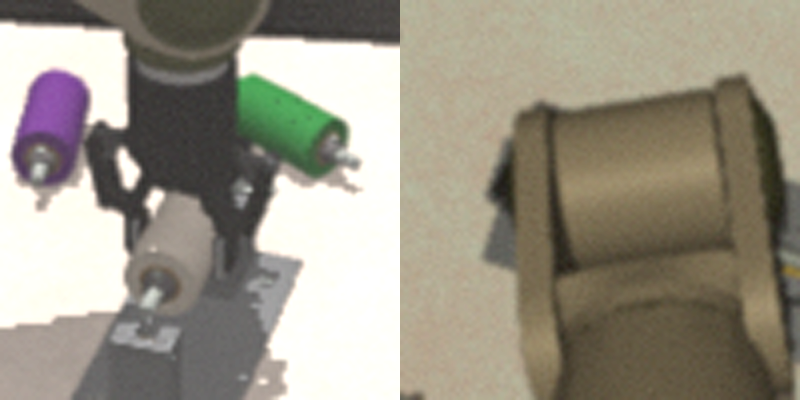

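The roll is clear of its saddle, and the 4.3 N load matches its weight. I'll lift the remaining 90 mm.

Call:
drive_tool(gripper=[1, 1, 1, 1, 1, 1, 1, 1, 1, 1, 1, 1, 1], offset=[[0, -0.005, 0], [0, -0.01, 0], [0, -0.012, 0], [0, -0.012, 0], [0, -0.012, 0], [0, -0.012, 0], [0, -0.012, 0], [0, -0.008, 0], [0, -0.005, 0], [0, -0.002, 0], [0, 0, 0], [0, 0, 0], [0, 0, 0]], turn=[0, 0, 0, 0, 0, 0, 0, 0, 0, 0, 0, 0, 0])

```text
time_s: 12.98
eef_pos: [467.7, 185.9, 171.0]
ee_rot: [-0.697, 0.698, -0.117, 0.116]
force: [-0.7, 0.7, -4.2]
grip_width: 0.638
```

```bash
python3 look.py lift2; python3 - <<'E'
from h import *
s=ctrl.sense(); print(s['wrist_torque'],s["dq"])
V=np.linalg.inv(np.array(ctrl.camera_params("side")["view"]))
for r in ctrl.pinpoint("side","wide_roll_mid"): print(r["score"],(V@np.r_[r["centre"],1])[:3].round(1))
z=np.load("side_lift2.npz"); w=cloud("side",z["d"])
O=np.array([467.6,186]); e=np.array([.322,.947]); l=(w[...,:2]-O)@[.947,-.322]; t=(w[...,:2]-O)@e
p=z["p"].astype(int)
for a in range(-90,95,10):
    k=(abs(l)<30)&(abs(t-a)<5)&(w[...,2]>150)&(w[...,2]<240)
    if k.sum()>3: print(a,k.sum(),"zmax",np.percentile(w[...,2][k],95).round(1),"l",np.percentile(l[k],[5,50,95]).round(1),np.median(p[k],0))
E
```

```text
13.0833 [467.78438327 185.91007936 171.12099591] [ 0.18935973  0.70539355 -4.04524329] [ 1.45149923e-01  3.22912822e-01  1.64896511e+00 -2.38371058e-05
  1.17068892e+00  4.75558274e-01] 0.6369102784636996
[0.02899572 0.0180557  0.00572815] [ 0.00049025 -0.00289525 -0.00286733 -0.00011044  0.00075229  0.00054703]
0.84 [563.4 469.2  26.6]
0.83 [245.7 277.6  31.6]
0.67 [466.7 183.2 194.5]
0.59 [366.4 462.9  21.6]
-90 5 zmax 198.3 l [-3.2  2.3  2.8] [100.  97.  94.]
-80 17 zmax 198.3 l [-4.1  1.4  5.6] [97. 95. 90.]
-70 11 zmax 199.3 l [-1.9  3.5  6.4] [106. 107. 103.]
-60 45 zmax 205.2 l [-8.4  3.  11.4] [60. 57. 56.]
-50 217 zmax 217.0 l [-22.8   4.9  24.5] [85. 81. 75.]
-40 46 zmax 219.2 l [-12.2  13.2  27.4] [102.  96.  90.]
-30 47 zmax 220.1 l [-17.3   8.3  27.5] [101.  95.  89.]
-20 60 zmax 237.7 l [-23.9  15.9  28.1] [95.  90.  84.5]
-10 78 zmax 229.1 l [-28.2   7.9  29.3] [77.  73.5 68.5]
0 42 zmax 220.2 l [-27.9  -1.   22.3] [99.  93.  86.5]
10 30 zmax 221.4 l [-26.7   0.2  17.3] [100.   93.   88.5]
20 14 zmax 219.9 l [-19.6  -7.8   4.6] [97.  91.5 86. ]
```

View pics/lift2.png

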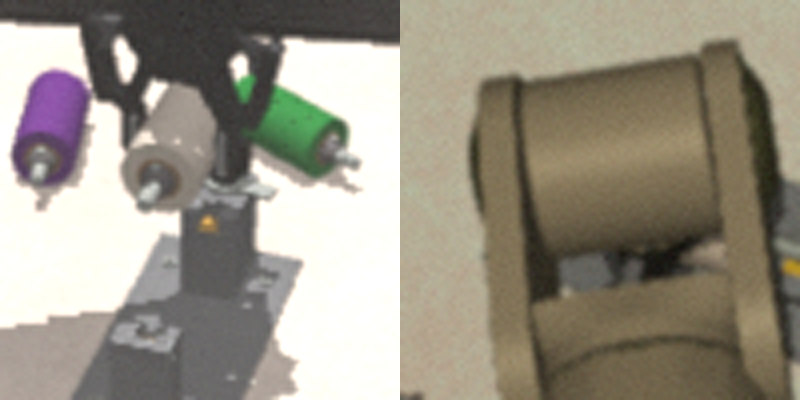

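```bash
python3 - <<'E'
from h import *
from scipy.optimize import least_squares
O=np.array([467.6,186.]); 
for f in ("side_lift2","side0"):
    z=np.load(f+".npz"); w=cloud("side",z["d"]); p=z["p"].astype(int)
    zc=192 if f!="side0" else 72
    t=(w[...,:2]-O)@[.322,.947]; l=(w[...,:2]-O)@[.947,-.322]
    rr=np.hypot(l,w[...,2]-zc)
    k=(abs(t)<46)&(abs(rr-28)<5)&(p.min(-1)>75); q=w[k]; T=t[k]
    def g(x):
        L=(q[:,:2]-O)@[.947,-.322]
        return np.hypot(L-x[0]-x[1]*T,q[:,2]-x[2]-x[3]*T)-28
    r=least_squares(g,[0,0,zc,0],loss="soft_l1"); print(f,len(q),r.x.round(3),r.cost, np.percentile(T,[1,99]))
E
```

```text
side_lift2 237 [5.23000e-01 6.00000e-03 1.91086e+02 6.00000e-03] 96.62753314607424 [-45.2852363  28.6383532]
side0 357 [ 7.0000e-02  9.0000e-03  7.1953e+01 -9.0000e-03] 203.10032863944227 [-45.11458735  44.39284625]
```

Fitting a cylinder to the roll before and after shows a rise of 119 mm, a tilt under 1° and a lateral shift under 1 mm. I'll let it settle briefly, then hand in.

Call:
drive_tool(gripper=[1, 1, 1, 1, 1, 1], offset=[[0, 0, 0], [0, 0, 0], [0, 0, 0], [0, 0, 0], [0, 0, 0], [0, 0, 0]], turn=[0, 0, 0, 0, 0, 0])

```text
time_s: 13.63
eef_pos: [468.0, 185.9, 171.6]
ee_rot: [-0.697, 0.697, -0.116, 0.116]
force: [0.7, 0.0, -3.4]
grip_width: 0.631
```

```bash
python3 - <<'E'
from rig import ctrl
s=ctrl.sense(); print(s["time_s"],s["eef_pos"],s["force"],s["dq"].round(4),s["grip_width"])
print(ctrl.finish_job())
E
```

```text
13.6333 [467.96900988 185.93994094 171.58135722] [ 0.69432969  0.02594383 -3.35476107] [-0.0006 -0.0003  0.0012 -0.001   0.0001 -0.    ] 0.6313407510494068
the job is handed in; nothing more can be done
None
```

The wide roll is off its stand and held still and level about 12 cm above its saddles; I handed the job in at 13.6 s.

- **Keeper:** I turned the knob about 80° anticlockwise until it was open. The side pictures then showed its tongue off the spindle, and it was still so after the lift.
- **Lift:** I gripped the roll at its middle with 70 N and lifted it straight up. Cylinder fits before and after give a rise of 119 mm, a tilt under 1° and a sideways shift under 1 mm. The joints were practically still at hand-in.
- **Weight:** The wrist read about 3.4 to 4.3 N during the hold, in line with the lightest roll you described.
- **Not fully checked:** The top camera was blocked by the arm during the lift, so the last checks rest on the side camera and the arm's own readings. The two cameras disagreed by about 3.5 mm in height, close to their calibration limits, so I used height differences from the side camera alone.
- **Left alone:** I did not touch the other stand with the narrow roll, the spare roll, the stapler, the mouse, or the green and purple rolls.

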